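Flip the drive stand's kickstand down and hold the stand upright

ROBOT

A 6-joint arm with a two-finger parallel gripper is mounted at the origin on the work surface. World frame = base frame: x ahead of the robot, y to its left, z up, the work surface at z = 0. Lengths are in m, angles in rad, forces in N, time in s.
With the tool pointing down it reaches from about 0.3 to 0.825 m from the base axis. Payload 5.4 kg.
Tool frame: the origin (TCP) lies at the very end of the fingers, on their centre line; the grasp point (between the pads) lies 19 mm behind it; z points along the fingers, x is the direction in which the jaws open and shut, and the axes are right-handed (so a half turn about z gives the same grasp; the last joint's range is limited). The gripper opens to 92 mm and grips with 3 to 60 N. Pads are 20 mm wide; open, the fingers measure 128 mm over their backs; the gripper's body (75 mm by 189 mm) begins 69 mm behind the grasp point.
Start: joints at [-0.21, 0.158, 1.597, -0, 1.386, -0.21], TCP at [0.575, -0, 0.215] pointing down, gripper open.
Joint ranges: [-2.91, 2.91], [-0.94, 2.29], [0.18, 2.7], [-1.29, 4.43], [0.17, 2.64], [-3, 3]. Speed limits (rad/s): [2.57, 2.57, 3.14, 3.14, 3.14, 3.14].

INTERFACE

Orientations are given as a rotation vector (axis times angle).
In Python, from workcell import bot gives the robot as it stands. Calls block until the motion is done:
- bot.goto(position, orientation): joint-space move of the TCP to a pose.
- bot.line_to(position, rot=None, max_speed=0.15): straight line of the TCP; rot=None keeps the orientation; max_speed is the mean speed in m/s.
- bot.set_joints(angles): joint-space move.
- bot.set_gripper(opening, newtons=None): opening from 0.0 (shut) to 1.0 (fully open); newtons is the grip in N (None keeps the last); returns when the fingers have stopped.
- bot.hold(seconds).
- bot.inverse_kinematics(position, orientation): joint angles nearest the present ones, or None.
- bot.read_camera(name): name is "scene" or "side" or "wrist"; returns a dict with "pixels" (400x640x3 uint8, blue, green, red), "fx", "fy", "cx", "cy" (pixels), "R" (3x3) and "t" (3): a world point X has camera coordinates R X + t. Camera axes: x right, y down, z forward; pixel columns grow to the right and rows downward; lengths in m; the calibration is good to about 2 mm. A picture is of the moment at which its call begins. There is no depth.
A pose or a line that the arm cannot do raises bot.MotionError and nothing moves.
- bot.job_done(): hands the job in, once; it reports no verdict.
Readings, each from a call of its own:
- bot.current_clock(): time.
- bot.current_joints(): joint angles.
- bot.current_joint_vel(): joint speeds.
- bot.current_effort(): joint torques, N m.
- bot.current_ee_pos(): TCP position.
- bot.current_tool_rot(): TCP orientation.
- bot.current_contact_force(): force on the tool from outside, world axes, zero at the start.
- bot.current_ft_torque(): the same for the moment, N m.
- bot.current_opening(): opening from 0.0 (shut) to 1.0 (fully open).
Only numpy, scipy, OpenCV 4.12 (cv2) and the standard library are available. Lean on these libraries where they do the work, as an engineer would, in place of code of your own. Each camera call takes 0.05 s, during which the arm holds its last target. There are 200 camera calls.

TASK

The folding drive stand on the bioreactor bench lies back on its rest with its orange kickstand folded up. While the stand still lies back, flip the kickstand over the top and all the way down to its stop; only then swing the stand fully upright by its blue top bar and keep holding the bar, because the heavy hub tips the stand back when let go: finish while holding it there, still. Leave the glassware and tools standing around it where they are.

Things in the scene. Friction and masses are not known exactly. Their poses are not given: they have to be found in the camera images.
- base: white base plate of the drive stand, 310 x 310 x 12 mm, fixed on the bench, turned by some yaw; origin on the bench surface straight below the stand's hinge line. Its +x axis (level) is the way the stand swings up (away from the robot), its +y axis is the side that carries the kickstand. Plate spans x -210 to +100, y -135 to +175 mm
- hinge (a point): middle of the hinge line of the stand, 30 mm above the bench; the line runs along the base's y axis
- stand (a joint): tilt of the aluminium hoop frame about the hinge line: 0 = lying back on its rest, leaning 0.80 rad from vertical towards the base's -x; 0.80 = upright; stop at 0.81. The frame has two 16 mm side tubes at y = +-75 mm of the base, 220 mm high, and carries a black and steel motor hub (60 mm diameter, 100 mm long) that overhangs to -x from a cross plate half-way up; frame and hub weigh about 0.9 kg and fall back when not held; raising by the bar takes about 3 to 8 N
- bar (a point): middle of the blue round top bar of the frame, 16 mm diameter, free length 120 mm along the base's y axis, 220 mm from the hinge line; free air above it and for 80 mm below it along the frame
- pivot (a point): pivot of the kickstand on the +y side of the frame, 90 mm up the frame from the hinge line, moves with the frame; its axis is along the base's y
- kickstand (a joint): swing of the orange kickstand about its pivot, relative to the frame: 0 = folded up along the frame (stop), 2.40 = fully down (stop). With the stand lying back it leans 0.65 rad from vertical towards the base's -x at 0, is vertical (over centre) at 0.65, and beyond that falls by itself towards +x down to the stop, slowly damped (1 to 2 s); short of it, it falls back to 0. A push of under 3 N at the foot moves it
- foot (a point): middle of the free part of the kickstand's foot, an orange round cross-peg of 16 mm diameter that sticks out sideways along the base's y, 58 mm beyond the leg on the outer (+y) side; 120 mm from the pivot axis (leg length); this point is 65 mm outward of the nearest side tube's centre line; free air all round it
- jar: bystander: amber jar with white cap, 56 mm diameter, 80 mm high, on the kickstand side beside the base plate; origin under its centre
- wrench: bystander: steel wrench, 170 mm long, lying on the bench on the base's -y side; origin at its underside centre
- coupling: bystander: flanged steel coupling, 60 mm diameter, 40 mm high, on the base's -y side; origin under its centre
- beaker: bystander: open glass beaker, 70 mm diameter, 85 mm high, on the kickstand side beside the base plate, nearer the robot; origin under its centre
- tipbox: bystander: blue tip box with clear lid, 120 x 85 x 60 mm, well to one side (left or right of the robot); origin under its centre
- reagent: bystander: clear bottle with blue cap, 68 mm diameter, 150 mm high, well to the other side; origin under its centre

How it is judged:
By the outcome, as a careful person would: the job done as asked, in the order asked, and still so for the second after the job is handed in, while the arm keeps its last pose, push and grip.
It also fails if it takes over 43 s, if anything falls off the work surface, if the arm or the gripper's body presses on something with over 40 N, if the wrist force passes 120 N, or if a joint passes its speed limit or range.

## Working session

There is one attempt and no reset: what is moved stays moved. The work goes in short steps, each a Python script; the robot and the scene stay as the last script left them, time stands still between calls to the robot, and variables do not carry over. Pictures are saved under pics/ and viewed, about 8 in all and at most 12, crops included, and the job is handed in when it is done.

```bash
ls; mkdir -p pics
python3 - <<'E'
from workcell import bot
import cv2,pickle
d={}
for n in("scene","side"):
    c=bot.read_camera(n);d[n]=c;cv2.imwrite(f"pics/{n}0.png",c["pixels"]);print(n,c["fx"],c["cx"],c["cy"],(-c["R"].T@c["t"]).round(3),c["R"][2].round(2))
pickle.dump(d,open("c0.pkl","wb"));print(bot.current_clock())
E
```

```text
pics
scene 508.77212929682145 333.69238893633815 197.94058079525732 [1.412 0.643 1.388] [-0.5  -0.39 -0.77]
side 384.5716055703334 316.69815751833653 198.38902037868675 [ 0.5   -0.928  1.019] [ 0.06  0.73 -0.68]
0.1
```

View pics/scene0.png

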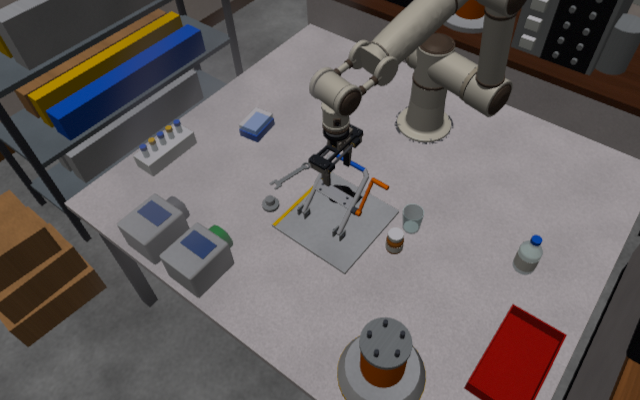

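View pics/side0.png

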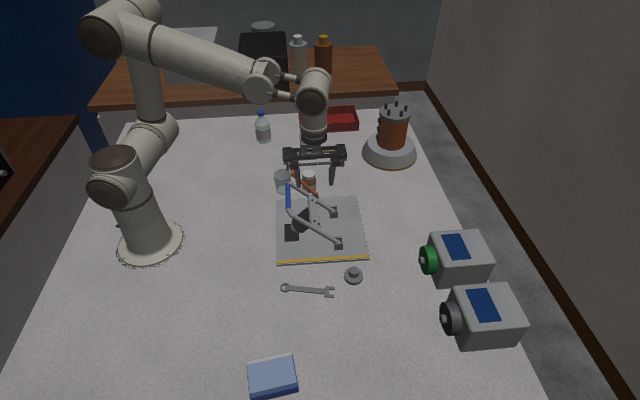

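Scene view: stand at about (335,190), orange foot peg at (380,184), jar (395,240) and beaker (412,218) beside the plate on the right. In the side view the plate spans (276,198)–(368,262), with the blue bar at (289,196). I'll enlarge both.

Run:
```python
import cv2,pickle,numpy as np
d=pickle.load(open("c0.pkl","rb"))
a=d["scene"]["pixels"][145:275,260:430];b=d["side"]["pixels"][165:275,265:380]
a=cv2.resize(a,None,fx=4,fy=4,interpolation=cv2.INTER_CUBIC);b=cv2.resize(b,None,fx=5,fy=5,interpolation=cv2.INTER_CUBIC)
cv2.imwrite("pics/a1.png",a);cv2.imwrite("pics/b1.png",b)
```

```text
(no output)
```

View pics/a1.png

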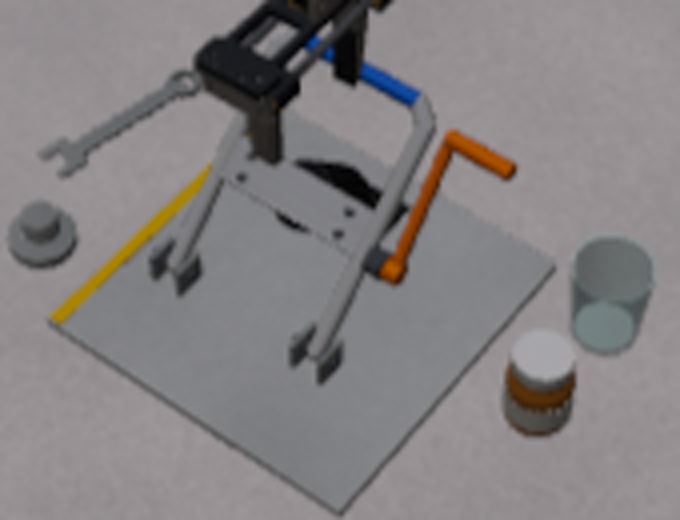

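View pics/b1.png

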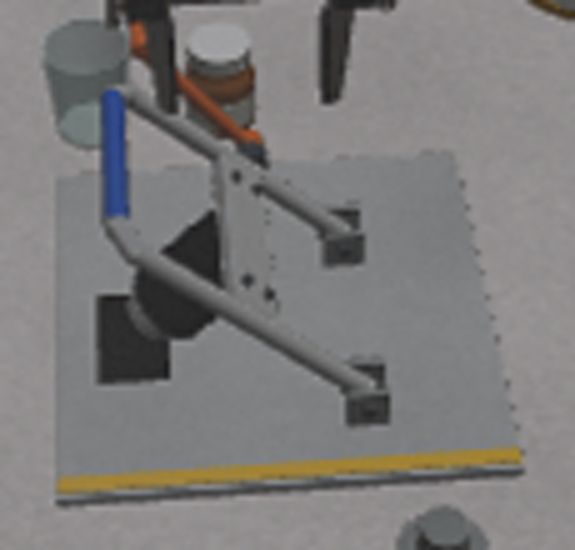

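Enlargements: plate corners in scene crop at (52,322), (341,513), (554,265); in side crop at (57,176), (455,152), (522,455), (57,488). Bar and kickstand are clearly visible; next I fit the base pose and cross-check with bar and foot.

```bash
cat > h.py <<'E'
import numpy as np,cv2
def ray(c,uv):
    d=c["R"].T@np.array([(uv[0]-c["cx"])/c["fx"],(uv[1]-c["cy"])/c["fy"],1]);return -c["R"].T@c["t"],d/np.linalg.norm(d)
def onplane(c,uv,z):
    o,d=ray(c,uv);return o+d*(z-o[2])/d[2]
def tri(rays):
    A=sum(np.eye(3)-np.outer(d,d) for o,d in rays);b=sum((np.eye(3)-np.outer(d,d))@o for o,d in rays);return np.linalg.solve(A,b)
def proj(c,X):
    p=c["R"]@X+c["t"];return np.array([c["fx"]*p[0]/p[2]+c["cx"],c["fy"]*p[1]/p[2]+c["cy"]])
class B:
    def __init__(s,x,y,yaw): s.o=np.array([x,y,0]);s.R=cv2.Rodrigues(np.array([0,0,yaw]))[0];s.yaw=yaw
    def w(s,p): return s.o+s.R@np.array(p)
    def fr(s,th,L,y):  # point L up the frame at stand tilt th
        a=0.8-th;return s.w([-L*np.sin(a),y,.03+L*np.cos(a)])
    def foot(s,q,th=0,y=.14):
        a=.8-th;p=np.array([-.09*np.sin(a),y,.03+.09*np.cos(a)]);b=.65-th-q
        return s.w(p+.12*np.array([-np.sin(b),0,np.cos(b)]))
E
python3 - <<'E'
import pickle;from h import *
d=pickle.load(open("c0.pkl","rb"));S,D=d["scene"],d["side"]
f=lambda p,s,o:((p[0]+.5)/s-.5+o[0],(p[1]+.5)/s-.5+o[1])
fs=lambda p:f(p,4,(260,145));fd=lambda p:f(p,5,(265,165))
C=[(.1,-.135),(.1,.175),(-.21,.175)]
L=[(S,fs(p),b) for p,b in zip([(52,322),(341,513),(554,265)],C)]+[(D,fd(p),b) for p,b in zip([(522,460),(455,152),(57,176),(57,490)],C+[(-.21,-.135)])]
W=np.array([onplane(c,u,.012)[:2] for c,u,_ in L]);P=np.array([b for *_,b in L])
pc,wc=P-P.mean(0),W-W.mean(0)
yaw=np.arctan2((pc[:,0]*wc[:,1]-pc[:,1]*wc[:,0]).sum(),(pc*wc).sum())
R=np.array([[np.cos(yaw),-np.sin(yaw)],[np.sin(yaw),np.cos(yaw)]]);t=W.mean(0)-R@P.mean(0)
print("base",t,yaw);print(((W-t-P@R.T)*1000).round(1).tolist())
b=B(*t,yaw)
for n,c in d.items():
    h=cv2.cvtColor(c["pixels"],cv2.COLOR_BGR2HSV)
    print(n,"pred bar ends",proj(c,b.fr(0,.22,.06)).round(1),proj(c,b.fr(0,.22,-.06)).round(1),"foot",proj(c,b.foot(0)).round(1),'peg end',proj(c,b.foot(0,y=.169)).round(1),"elbow",proj(c,b.foot(0,y=.11)).round(1))
print("bar",b.fr(0,.22,0),"foot",b.foot(0),"pivot",b.fr(0,.09,.1))
# measured
print("bar tri +y end",tri([ray(S,fs((415,98))),ray(D,fd((114,93)))]), b.fr(0,.22,.06))
print("jar top",onplane(S,fs((543,352)),.08),onplane(D,fd((219,42)),.08),"beaker top",onplane(S,fs((612,265)),.085),onplane(D,fd((87,45)),.085))
E
```

```text
base [ 0.64358145 -0.01539464] -0.014943222390912786
[[-1.8, 4.8], [-1.0, -0.7], [3.7, -3.0], [-2.6, 3.5], [-0.9, -4.2], [1.4, -5.0], [1.2, 4.5]]
scene pred bar ends [364.7 170.8] [335.  154.6] foot [381.9 185.1] peg end [389.6 189.4] elbow [373.9 180.8]
side pred bar ends [287.3 183.9] [288.1 209.1] foot [292.6 167.5] peg end [292.3 162.4] elbow [292.9 172.9]
bar [ 0.48578073 -0.01303641  0.18327548] foot [0.50850432 0.12663963 0.18823366] pivot [0.58052087 0.08555893 0.0927036 ]
bar tri +y end [0.48766745 0.04253279 0.18975612] [0.48667729 0.04695689 0.18327548]
jar top [0.56629661 0.2230874  0.08      ] [0.56871533 0.22344048 0.08      ] beaker top [0.46384324 0.22311961 0.085     ] [0.46736854 0.22400415 0.085     ]
```

```bash
cat >> h.py <<'E'
b=B(.6436,-.0154,-.015)
def rot(a,s=1):
    z=np.array([np.sin(a),0,-np.cos(a)]);x=s*np.array([np.cos(a),0,np.sin(a)]);y=np.cross(z,x)
    return cv2.Rodrigues(b.R@np.column_stack([x,y,z]))[0].ravel()
def grasp(th,tilt,back=0.,s=1):  # TCP pose with the grasp point on the bar, backed off along tool z
    z=b.R@np.array([np.sin(tilt),0,-np.cos(tilt)])
    return b.fr(th,.22,0)+z*(.019-back),rot(tilt,s)
E
python3 - <<'E'
from h import *;from workcell import bot
print(cv2.Rodrigues(np.array(bot.current_tool_rot()))[0].round(2).tolist(),bot.current_ee_pos())
def ik(p,r):
    q=bot.inverse_kinematics(p,r);return None if q is None else np.round(q,2).tolist()
f=b.foot(0)
for s in(1,-1):
    for dx,z in((-.05,.28),(-.05,.165),(.068,.195)): print(s,ik(b.w(b.R.T@(f-b.o)+[dx,0,z-f[2]]),rot(0,s)))
    for k in(0,.25,.5,.75,1): 
        for th in(0,.4,.805): print(s,k,th,ik(*grasp(th,k*(.8-th),0,s)),ik(*grasp(th,k*(.8-th),.09,s)))
E
```

```text
[[1.0, -0.0, -0.0], [-0.0, -1.0, 0.0], [-0.0, -0.0, -1.0]] [5.74440340e-01 9.08660776e-05 2.13723681e-01]
1 [0.02, -0.14, 1.77, -0.0, 1.51, 0.03]
1 [0.02, -0.06, 1.92, -0.0, 1.28, 0.03]
1 [0.01, 0.21, 1.58, -0.0, 1.35, 0.02]
1 0 0 [-0.28, -0.03, 1.9, -0.0, 1.27, -0.26] [-0.28, -0.1, 1.79, -0.0, 1.46, -0.26]
1 0 0.4 [-0.24, 0.12, 1.65, -0.0, 1.38, -0.23] [-0.24, 0.07, 1.52, -0.0, 1.55, -0.23]
1 0 0.805 [-0.21, 0.33, 1.36, -0.0, 1.45, -0.2] [-0.21, 0.3, 1.23, -0.0, 1.62, -0.2]
1 0.25 0 [-0.31, -0.19, 2.06, 0.07, 1.09, -0.32] [-0.33, -0.32, 1.99, 0.06, 1.29, -0.32]
1 0.25 0.4 [-0.26, 0.04, 1.73, 0.02, 1.28, -0.25] [-0.26, -0.03, 1.63, 0.02, 1.45, -0.25]
1 0.25 0.805 [-0.21, 0.33, 1.36, -0.0, 1.45, -0.2] [-0.21, 0.3, 1.23, -0.0, 1.62, -0.2]
1 0.5 0 [-0.36, -0.36, 2.22, 0.17, 0.9, -0.43] [-0.4, -0.56, 2.19, 0.16, 1.14, -0.43]
1 0.5 0.4 [-0.27, -0.04, 1.82, 0.05, 1.17, -0.27] [-0.28, -0.14, 1.74, 0.05, 1.35, -0.27]
1 0.5 0.805 [-0.21, 0.33, 1.36, -0.0, 1.45, -0.2] [-0.21, 0.3, 1.22, -0.0, 1.62, -0.2]
1 0.75 0 [-0.42, -0.52, 2.39, 0.34, 0.74, -0.6] [-0.51, -0.83, 2.4, 0.31, 1.04, -0.58]
1 0
[... 975 characters left out ...]
] [-0.4, -0.56, 2.19, 0.16, 1.14, 2.72]
-1 0.5 0.4 [-0.27, -0.04, 1.82, 0.05, 1.17, 2.87] [-0.28, -0.14, 1.74, 0.05, 1.35, 2.87]
-1 0.5 0.805 [-0.21, 0.33, 1.36, -0.0, 1.45, 2.95] [-0.21, 0.3, 1.22, -0.0, 1.62, 2.95]
-1 0.75 0 [-0.42, -0.52, 2.39, 0.34, 0.74, 2.54] [-0.51, -0.83, 2.4, 0.31, 1.04, 2.56]
-1 0.75 0.4 [-0.29, -0.11, 1.9, 0.09, 1.06, 2.84] [-0.3, -0.24, 1.84, 0.09, 1.25, 2.84]
-1 0.75 0.805 [-0.21, 0.33, 1.36, -0.0, 1.45, 2.95] [-0.21, 0.3, 1.22, -0.0, 1.62, 2.95]
-1 1 0 [-0.5, -0.67, 2.55, 0.62, 0.61, 2.26] None
-1 1 0.4 [-0.3, -0.18, 1.99, 0.14, 0.96, 2.8] [-0.33, -0.34, 1.95, 0.13, 1.16, 2.8]
-1 1 0.805 [-0.21, 0.33, 1.36, -0.0, 1.46, 2.95] [-0.21, 0.3, 1.22, -0.0, 1.62, 2.95]
```

Run:
```python
from h import *;from workcell import bot
for th in(0,.2,.4,.6,.805):
    q=bot.inverse_kinematics(*grasp(th,.4-th));print(None if q is None else np.round(q,2))
f=b.R.T@(b.foot(0)-b.o)
P=lambda dx,z:b.w([f[0]+dx,f[1],z])
bot.set_gripper(0.0,10)
bot.line_to([.575,0,.28],max_speed=.25)
bot.goto(P(-.055,.28),rot(0))
bot.line_to(P(-.055,.168),max_speed=.12)
F0=bot.current_contact_force()
for i in range(1,7):
    u=i/6;bot.line_to(P(-.055+.125*u,.168+.022*u),max_speed=.12)
    print(i,np.round(bot.current_contact_force()-np.array(F0),1),bot.current_ee_pos().round(3))
bot.hold(.3);bot.line_to(P(.06,.29),max_speed=.2);bot.goto(*grasp(0,.4,.1))
bot.hold(.5)
for n in("scene","side"):
    c=bot.read_camera(n);cv2.imwrite(f"pics/{n}2.png",c["pixels"])
    cr=c["pixels"][145:275,260:430] if n=="scene" else c["pixels"][165:275,265:380]
    cv2.imwrite(f"pics/{n}2c.png",cv2.resize(cr,None,fx=3,fy=3,interpolation=cv2.INTER_CUBIC))
a,e=[cv2.imread(f"pics/{n}2c.png") for n in("scene","side")]
e=cv2.copyMakeBorder(e,0,a.shape[0]-e.shape[0],0,0,0);m=np.hstack([a,e])
cv2.imwrite("pics/m2.png",cv2.resize(m,None,fx=.93,fy=.93));print(bot.current_clock(),m.shape)
```

```text
[-0.36 -0.36  2.22  0.17  0.9  -0.43]
[-0.29 -0.13  1.94  0.06  1.13 -0.3 ]
[-0.24  0.12  1.65 -0.    1.38 -0.23]
[-0.21  0.37  1.33 -0.04  1.64 -0.19]
[-0.18  0.67  0.95 -0.07  1.92 -0.18]
1 [-0.4 -0.7  0.9] [0.475 0.127 0.172]
2 [-2.7  0.5  0.7] [0.495 0.127 0.175]
3 [-1.8  0.   0.1] [0.516 0.126 0.179]
4 [-2.  -0.7  1. ] [0.536 0.126 0.182]
5 [0.8 0.5 0.3] [0.557 0.126 0.186]
6 [-1.2 -0.3 -0.1] [0.578 0.126 0.19 ]
8.0167 (390, 855, 3)
```

View pics/m2.png

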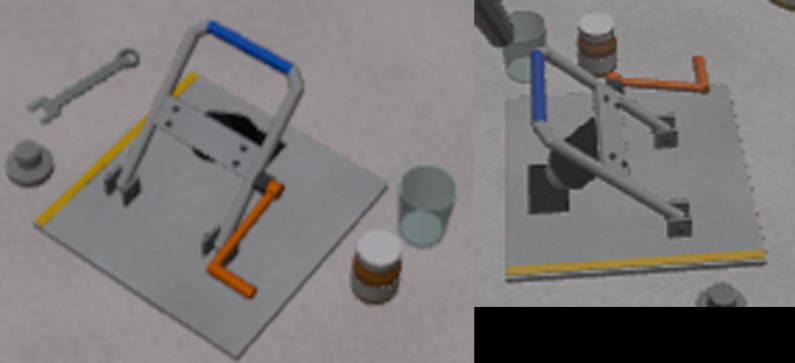

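The kickstand went over and lies forward; its foot is at (235,280) in the left crop and (703,72) in the right crop. The blue bar is now unobstructed. Next: measure the bar and the kickstand angle from a settled picture pair.

Run:
```python
from h import *;from workcell import bot
bar=[];C={}
for n in("scene","side"):
    c=bot.read_camera(n);C[n]=c;h=cv2.cvtColor(c["pixels"],cv2.COLOR_BGR2HSV)
    roi=np.zeros(h.shape[:2],np.uint8);(r0,r1,c0,c1)=(140,275,260,395) if n=="scene" else (165,275,265,375);roi[r0:r1,c0:c1]=255
    m=cv2.inRange(h,(105,130,60),(125,255,255))&roi;ys,xs=np.nonzero(m)
    mc=(xs.mean(),ys.mean());bar.append(ray(c,mc))
    o=cv2.inRange(h,(5,150,90),(18,255,255))&roi
    print(n,"bar px",np.round(mc,1),len(xs),"pred",proj(c,b.fr(0,.22,0)).round(1))
    nn,l,st,ce=cv2.connectedComponentsWithStats(o)
    print(st[1:].tolist(),ce[1:].round(1).tolist())
    for q in(2.0,2.2,2.3,2.4): print(q,"elbow",proj(c,b.foot(q,y=.11)).round(1),"end",proj(c,b.foot(q,y=.169)).round(1))
print("bar",tri(bar).round(4),"pred",b.fr(0,.22,0).round(4),bot.current_clock())
```

```text
scene bar px [348.8 161.5] 133 pred [349.7 162.6]
[[334, 209, 27, 43, 206], [387, 238, 1, 2, 2]] [[346.2, 232.0], [387.0, 238.5]]
2.0 elbow [337.2 233.1] end [352.8 242.8]
2.2 elbow [336.7 238.2] end [352.1 247.8]
2.3 elbow [336.9 240.3] end [352.1 249.9]
2.4 elbow [337.2 242.2] end [352.4 251.7]
side bar px [287.5 195.5] 100 pred [287.7 196.1]
[[313, 185, 36, 13, 100]] [[335.1, 193.0]]
2.0 elbow [347.1 185.1] end [344.9 174.6]
2.2 elbow [347.6 190. ] end [345.4 179.5]
2.3 elbow [347.3 192.5] end [345.2 182. ]
2.4 elbow [346.7 194.9] end [344.6 184.4]
bar [ 0.486  -0.0157  0.1878] pred [ 0.4858 -0.013   0.1833] 8.1167
```

Both views agree with the kickstand at its 2.4 rad stop, and the bar matches the prediction to about 4 mm. I'll grasp and raise.

Run:
```python
from h import *;from workcell import bot
bot.set_gripper(.65)
bot.line_to(*grasp(0,.4,0)[:1],max_speed=.08)
F=lambda:np.round(bot.current_contact_force(),1)
print("at bar",F());bot.set_gripper(0,35);print("grip",bot.current_opening()*92,F())
for th in np.linspace(.1,.8,8):
    p,r=grasp(th,.4-th);bot.line_to(p,r,max_speed=.06);f=F();print(round(th,2),f,round(bot.current_opening()*92,1))
    if np.linalg.norm(f)>35:print("stop");break
bot.hold(.3);print(F(),bot.current_ee_pos().round(4),p.round(4),bot.current_clock())
C=[]
for n in("scene","side"):
    c=bot.read_camera(n);cr=c["pixels"][120:275,260:430] if n=="scene" else c["pixels"][140:275,265:380]
    cr=cv2.resize(cr,None,fx=2.75,fy=2.75,interpolation=cv2.INTER_CUBIC);C.append(cv2.copyMakeBorder(cr,0,440-cr.shape[0],0,0,0))
cv2.imwrite("pics/m3.png",np.hstack(C))
```

```text
at bar [ 0.  -0.1  0.1]
grip 15.01230279743154 [ 0.1  0.6 -1.2]
0.1 [-6.3 -1.3  0.5] 14.9
0.2 [-5.7 -1.   2.3] 14.8
0.3 [-4.9 -1.6  1.3] 14.7
0.4 [-4.  -1.9  2. ] 14.8
0.5 [-3.  -1.6  1.6] 14.9
0.6 [-2.8 -1.7  1.7] 15.3
0.7 [-2.  -3.3  1.4] 14.8
0.8 [-1.9 -3.9  1.7] 15.0
[-1.8 -3.8  1.8] [ 0.6359 -0.0155  0.2326] [ 0.6362 -0.0153  0.2325] 15.475
```

View pics/m3.png

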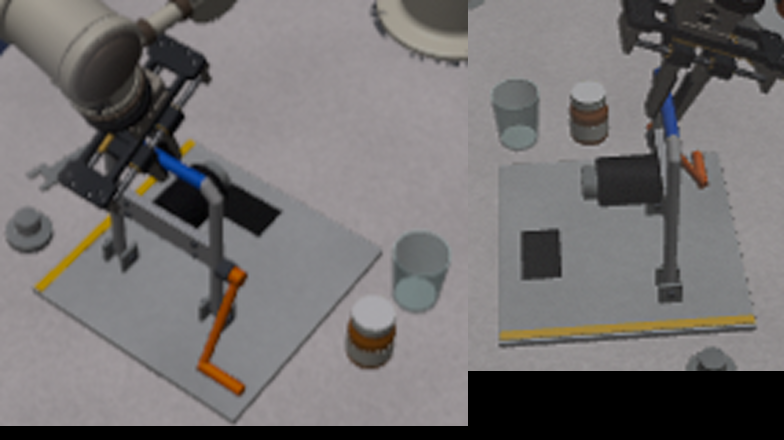

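The stand is essentially upright, the bar is gripped and the kickstand is still down. The force shows no stop contact yet, so I'll ease forward until the stop is felt.

Run:
```python
from h import *;from workcell import bot
p0,r=grasp(.8,-.4)
for i in range(1,11):
    p=p0+b.R@np.array([.0015*i,0,0]);bot.line_to(p,max_speed=.02);bot.hold(.15)
    f=np.round(bot.current_contact_force(),1);print(i,f)
    if f[0]<-9:break
bot.hold(.5);print(np.round(bot.current_contact_force(),1),bot.current_ee_pos().round(4),p.round(4),bot.current_clock(),np.abs(bot.current_joint_vel()).max())
C=[]
for n in("scene","side"):
    c=bot.read_camera(n);h=cv2.cvtColor(c["pixels"],cv2.COLOR_BGR2HSV);print(n,"bar +y end pred .81",proj(c,b.fr(.81,.22,.06)).round(1),"foot elbow/end",proj(c,b.foot(2.4,.81,.11)).round(1),proj(c,b.foot(2.4,.81,.169)).round(1),"left tube top",proj(c,b.fr(.81,.2,-.075)).round(1),proj(c,b.fr(.7,.2,-.075)).round(1))
    cr=c["pixels"][120:275,260:430] if n=="scene" else c["pixels"][140:275,265:380]
    cr=cv2.resize(cr,None,fx=2.75,fy=2.75,interpolation=cv2.INTER_CUBIC);C.append(cv2.copyMakeBorder(cr,0,440-cr.shape[0],0,0,0))
cv2.imwrite("pics/m4.png",np.hstack(C))
```

```text
1 [-2.8 -4.8  2.3]
2 [-4.  -4.5  2.9]
3 [-11.1  -4.2   3.8]
[-10.1  -5.4   4.3] [ 0.6385 -0.0155  0.2327] [ 0.6407 -0.0154  0.2325] 17.275 0.002221655871382178
scene bar +y end pred .81 [333.7 187.7] foot elbow/end [334.8 254.1] [349.7 263.6] left tube top [299.2 171.8] [303.8 167.8]
side bar +y end pred .81 [335.6 165.4] foot elbow/end [349.6 204.9] [347.5 194.3] left tube top [340.5 198.3] [333.2 199. ]
```

View pics/m4.png

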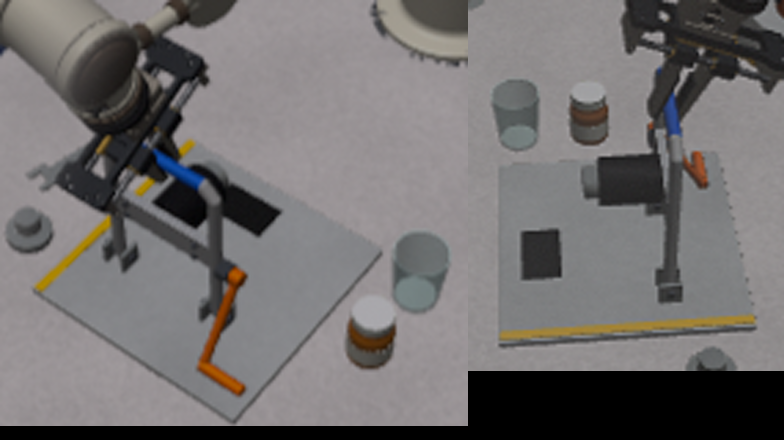

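The stop is felt: force rose to about 10 N, the TCP lags its target by 2 mm, and the arm is still. The foot is at (205,362) in the left crop, as predicted for kickstand down and stand upright. Handing in.

```bash
python3 -c "
from workcell import bot
print(bot.current_contact_force(),bot.current_opening(),bot.current_clock());bot.job_done()"
```

```text
[-8.5055001  -4.49257733  3.94409092] 0.1664634626514947 17.375
the job is handed in; nothing more can be done
```

I handed the job in at 17.4 s with the stand upright against its stop and the gripper still holding the blue bar.

- **Kickstand:** With the stand lying back, I pushed the orange kickstand's foot over centre with closed fingers, using under 3 N. Its pixel positions in both camera views matched the 2.40 rad stop before I moved the stand.
- **Stand:** I gripped the bar at 35 N and swung it up along its arc, then eased it forward until the stop was felt. That read about 10 N, with the tool 2 mm short of its target.
- **Last checks:** Contact force was about 10 N, gripper opening about 15 mm on the 16 mm bar, and the arm still. The foot's pixels agreed with "kickstand down, stand upright" to about 2 px. The jar, beaker and coupling look unmoved in the pictures. The wrench is partly hidden by the arm in the last scene crop, and I did not look at the tip box and reagent bottle again, but the arm went nowhere near them.
- **Disagreements:** The base-plate fit had residuals up to 5 mm, and the bar height differed by 4.5 mm between the two estimates. Neither affected the grasp.

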